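# Click the hotplate's thumbwheel home and press start

## Robot

A 6-joint arm with a two-finger parallel gripper is mounted at the origin on the work surface. World frame = base frame: x ahead of the robot, y to its left, z up, the work surface at z = 0. Lengths are in mm, angles in rad, forces in N, time in s.
With the tool pointing down it reaches from about 350 to 975 mm from the base axis. Payload 7.1 kg.
Tool frame: the origin (TCP) lies midway between the tips of the shut fingers; the grasp point (between the pads) lies 19 mm behind it (ctrl.pinch_z is the distance from the TCP to the grasp point, in mm); z points along the fingers, y is the direction in which the jaws open and shut (so a half turn about z gives the same grasp; the last joint's range is limited). The gripper opens to 88 mm and grips with 3 to 60 N. Pads are 20 mm wide; open, the fingers measure 115 mm over their backs; the gripper's body (75 mm by 178 mm) begins 61 mm behind the grasp point.
Start: joints at [-1.175, 0.423, 1.63, -0, 1.089, -0.019], TCP at [251.895, -571.974, 222.675] pointing down, gripper open.
Joint ranges: [-3, 3], [-0.9, 2.11], [0.09, 2.58], [-1.31, 4.45], [0.11, 2.69], [-2.54, 2.54]. Speed limits (rad/s): [2.39, 2.39, 3.01, 3.14, 3.14, 3.14].

## Interface

Orientations are given as a rotation vector (axis times angle).
In Python, from workcell import ctrl gives the robot as it stands.
- The arm moves only by the tool jog_arm, never from a script. Its arguments are lists of equal length, an entry for each row: "xyz": the shift along the world's x, y, z in mm, a list of three; "yaw": the turn about the world's z in degrees. A call has 1 to 20 rows; each row shifts and turns the pose as measured when the row begins; what a row does not reach is not made up. A row lasts 1/12 s, in which the tool goes at most 41.7 mm and 7.16 degrees, less where a joint would pass 70% of its speed; a pose out of reach is approached as far as the arm can. A call with a gripper value outside its range is refused whole. "gripper" is the closure, from 0 (fully open) to 1 (shut), set as the call begins (left out, the last holds). The fingers move at their own pace and stop on an object; the grip force is fixed at half the most. Time passes only in rows, so rows that do not move let the fingers close. It gives the time, the measured TCP pose, the force and the opening at its end, in the units of the state.
- ctrl.get_obs(): the state, without advancing time (a new reading comes with each control period).
- ctrl.get_image(name): name is "scene" or "top" or "wrist"; returns a dict with "img" (420x560x3 uint8, blue, green, red), "K" (3x3 intrinsics, pixels), "R" (3x3) and "t" (3): a world point X has camera coordinates R X + t. Camera axes: x right, y down, z forward; pixel columns grow to the right and rows downward; lengths in mm; the calibration is good to about 2 mm. A picture is of the moment at which its call begins. There is no depth.
- ctrl.close_job(): hands the job in, once; it reports no verdict.
Trained networks look in a picture, given as the dict that the camera call returned (one of the last four; its "shot" number tells which), for a name from the list of things; names that differ only in an ending like _2 or _b are one class to them, and where a whole thing is asked for, a point or a joint stands for the part that bears it (a point fixed in the world has none). Each returns a list of dicts, best first, with "confidence" (0 to 1); they miss things now and then, are a little off and sometimes report something else, mostly with a low value. They report only what shows in the picture. A call takes as long as a camera call. They do not tell look-alikes from the thing itself.
- ctrl.find_in(picture, thing): "centre" ([column, row] as shares, 0 to 1, of the picture: columns of its width, rows of its height, amid what is visible of it).
- ctrl.regions_of(picture, thing): "region" (420x560 bool, what is visible of it) and "centre" ([column, row] as shares, 0 to 1, of the picture: columns of its width, rows of its height, amid what is visible of it).
- ctrl.pinpoint(picture, thing): "centre" ([column, row] as shares, 0 to 1, of the picture: columns of its width, rows of its height: a listed point, or the origin of a listed thing).
The state is a dict: "t": time; "qpos": joint angles; "qvel": joint speeds; "joint_torque": joint torques, N m; "ee_pos": TCP position; "orientation": TCP orientation; "ft_force": force on the tool from outside, world axes, zero at the start; "moment": the same for the moment, N m; "width": finger opening in mm.
Only numpy, scipy, OpenCV 4.12 (cv2) and the standard library are available. Lean on these libraries where they do the work, as an engineer would, in place of code of your own. Each camera call takes 0.05 s, during which the arm holds its last target.

## Task

Set the stirring hotplate: with a fingertip pressed lightly on top of its black knurled thumbwheel, roll the top of the wheel towards the front of the hotplate (the side away from the steel plate) until the white index line clicks into the detent at the very top, between the two pips, and take the finger off. Then press the round start key beside the wheel fully down and let it come back up. Only touch the wheel and the key; pick nothing up and leave the beaker on the plate and the other things where they are.

Things in the scene. Friction and masses are not known exactly. Their poses are not given: they have to be found in the camera images.
- hotplate: White stirring hotplate fixed to the bench, 260 (x) by 180 (y) mm; origin: centre of its underside, z up. Its front (own -x side, roughly towards the robot) is a control deck 60 mm high, from x = -130 to -20 mm; behind it (+x) a steel plate, top at 85 mm. On the deck: thumbwheel centred at own x = -75, y = +38 mm, start key at x = -75, y = -48 mm.
- wheel_crown (a point): Top point of the thumbwheel, mid-width, 98 mm above the bench; fixed to the hotplate, does not turn. The wheel: black cylinder, radius 38 mm, 28 mm wide, axle along the hotplate's y at deck height, so its upper half stands out. Finely knurled: a fingertip holds by friction (0.5 to 0.7), not by hooking. Beside it two grey cheek discs, 7 mm lower than the wheel, each with a white pip on top.
- wheel_mark (a point): Middle of the white index line, which runs across the wheel's rim (28 by 7 mm, flush) and turns with the wheel. At the start it lies on the far side of the crown, towards the steel plate.
- wheel (a joint): Angle (rad) of the index line from the very top, positive towards the steel plate. Detents at -0.52, 0, 0.52, 1.05; starts in one of the last two, wanted is 0. Let go, it snaps to the nearer detent (tipping points -0.26, 0.26, 0.79). Turning takes up to 2.2 N along the rim: press down with about 7 N. 38 mm of rim is 1 rad; several strokes are fine, each over a tipping point. Stops: -0.64, 1.16.
- key_top (a point): Centre of the top of the round black start key, 32 mm across, 82 mm above the bench when up, moving with the key. It stands 10 mm out of a grey collar 48 mm across.
- key (a joint): Travel of the start key in m: 0 up, 0.006 fully down. Sprung: 1.5 N to start, 5 N fully down; comes back up by itself.
- beaker: Glass beaker, 62 mm across, 70 mm high, standing on the steel plate; origin at the centre of its underside. Leave it.
- tape: Roll of tan tape lying flat on the bench, 92 mm across, 24 mm high; origin at the centre of its underside. Leave it.
- tipbox: Closed pipette tip box, grey with a white lid, 79 by 109 mm, 57 mm high; origin at the centre of its underside. Leave it.
- pipette: White hand pipette lying on the bench, 228 mm long along its own x (from -105 to +123 mm), about 27 mm thick; origin at bench level under it. Leave it.
Mind the look-alikes: they are no part of the job. Of the things shaped like the beaker, the glass one is meant.

How it is judged (in metres and radians):
On the way, in this order (a step that is already met when the one before it is completed fails the run):
1. the wheel rests in the detent at the top (within 0.12 rad), finger off it (value of joint wheel between -0.12 and 0.12 rad and contact force between each of the arm, the fingers and wheel below 0.3 N), for 0.3 s.
2. the start key is pressed fully down (5 of 6 mm) with the wheel still in that detent (value of joint wheel between -0.12 and 0.12 rad and value of joint key above 0.005 m), for 0.05 s.
At the end, for the whole second after the job is handed in: The wheel is at rest in the top detent (0 within 0.12 rad), the start key has been pressed and is up again (within 1.5 mm), and the beaker, tape, tip box and pipette are within 15 mm of where they began, the beaker upright (value of joint wheel between -0.12 and 0.12 rad and velocity of joint wheel between -0.1 and 0.1 rad/s and value of joint key below 0.0015 m and distance of each of beaker, tape, tipbox, pipette from where it was at the start of the episode below 0.015 m and angle between beaker's own z axis and vertical below 0.1 rad); the robot touches nothing.
It fails at once if the start key is pressed while the wheel is out of the top detent (value of joint key above 0.004 m and not (value of joint wheel between -0.15 and 0.15 rad)).
It fails at once if the wheel is leaned on with more than 40 N (contact force between the fingers and wheel above 40 N).
It fails at once if a bystander is lifted or moved by more than 20 mm, or the beaker is tipped (distance of any of beaker, tape, tipbox, pipette from where it was at the start of the episode above 0.02 m or angle between beaker's own z axis and vertical above 0.3 rad).
It also fails if it takes over 51 s, if anything falls off the work surface, if the arm or the gripper's body presses on something with over 40 N, if the wrist force passes 120 N, or if a joint passes its speed limit or range.

## Working session

There is one attempt and no reset: what is moved stays moved. The work goes in short steps, Python scripts to look and compute and a tool call to move; the robot and the scene stay as the last step left them, time stands still between calls to the robot, and variables do not carry over. Pictures are saved under pics/ and viewed, and the job is handed in when it is done.

Besides the shell and the picture viewer there is one more tool, called after "Request:" as name(argument=value, ...), one argument or row to a line, values as JSON. jog_arm: Moves the arm, as the interface text tells. Its arguments: {"type":"object","properties":{"xyz":{"type":"array","items":{"type":"array","items":{"type":"number"}}},"yaw":{"type":"array","items":{"type":"number"}},"gripper":{"type":"number"}},"required":["xyz","yaw"]}

```bash
mkdir -p pics; cat > h.py <<'E'
import numpy as np,cv2
from workcell import ctrl
def px(c): return np.array([c[0]*560,c[1]*420])
def proj(p,X):
    c=p['R']@np.asarray(X,float)+np.asarray(p['t']).ravel(); u=p['K']@c; return u[:2]/u[2]
def ray(p,uv):
    R=np.asarray(p['R']);t=np.asarray(p['t']).ravel()
    o=-R.T@t; d=R.T@np.linalg.inv(p['K'])@np.array([uv[0],uv[1],1.]); return o,d
def atz(p,uv,z):
    o,d=ray(p,uv); return o+d*(z-o[2])/d[2]
E
python3 - <<'E'
from h import *
print(ctrl.get_obs())
for n in ['scene','top','wrist']:
    p=ctrl.get_image(n); cv2.imwrite(f'pics/{n}0.png',p['img'])
    for th,z in [('wheel_crown',98),('wheel_mark',93),('key_top',82),('hotplate',0),('beaker',85),('tape',0),('tipbox',0),('pipette',0)]:
        for r in ctrl.pinpoint(p,th)[:3]:
            u=px(r['centre']); print(n,th,round(r['confidence'],2),u.round(1),atz(p,u,z).round(1))
E
```

```text
{'t': 0.0, 'qpos': array([-1.17499592e+00,  4.23868079e-01,  1.63071712e+00,  4.75776298e-06,
        1.08860985e+00, -1.90114115e-02]), 'qvel': array([ 0.00057079,  0.00079564, -0.00030929, -0.00143612,  0.00026303,
        0.00123018]), 'joint_torque': array([ 1.09243166e-05, -5.44625652e+01, -2.73665339e+01,  6.44508144e-02,
        2.28494470e-02, -1.13855617e-04]), 'ee_pos': array([ 251.68005813, -571.45048603,  221.87404994]), 'orientation': array([-3.07272286e+00, -6.46595671e-01,  4.64660551e-04]), 'ft_force': array([ 0.98938379, -1.04088149,  0.45424749]), 'moment': array([ 0.00745772, -0.04039012,  0.02875028]), 'width': 87.68530439694446}
scene wheel_crown 0.56 [256.1 181.6] [550.5  25.2  98. ]
scene wheel_mark 0.64 [265.9 194.2] [604.2   6.   93. ]
scene key_top 0.44 [234.  197.3] [528.9 -55.5  82. ]
scene hotplate 0.91 [263.3 225.1] [624.8 -35.2   0. ]
scene beaker 0.86 [269.6 222.2] [676.7 -68.4  85. ]
scene beaker 0.71 [235.6 279.3] [ 726.5 -279.2   85. ]
scene tape 0.79 [292.9 135.8] [450.2 355.9   0. ]
scene tipbox 0.56 [143.8 264.6] [ 440.5 -364.9    0. ]
scene pipette 0.59 [355.5 159.9] [696.6 387.4   0. ]
top wheel_crown 0.66 [268.5 237.9] [560.7  35.5  98. ]
top wheel_mark 0.59 [276.4 227.6] [593.2   9.9  93. ]
top wheel_mark 0.26 [286.  220.6] [615.1 -21.1  93. ]
top key_top 0.43 [299.  246.7] [531.3 -60.9  82. ]
top hotplate 0.89 [288.  221.1] [621.8 -28.7   0. ]
top beaker 0.87 [305.5 158. ] [820.2 -89.4  85. ]
top beaker 0.75 [299.2 202.3] [674.2 -65.2  85. ]
top beaker 0.68 [350.7 204.6] [ 663.3 -230.9   85. ]
top tape 0.68 [171.7 270.7] [461.  369.6   0. ]
top tape 0.65 [273.8 224.5] [611.1  20.3   0. ]
top pipette 0.82 [164.6 201.6] [698.3 396.9   0. ]
```

```bash
python3 - <<'E'
import cv2,numpy as np
a=cv2.imread('pics/scene0.png');b=cv2.imread('pics/top0.png')
def crop(i,x,y,w,h,s): return cv2.resize(i[y:y+h,x:x+w],None,fx=s,fy=s,interpolation=cv2.INTER_CUBIC)
cv2.imwrite('pics/cs0.png',crop(a,190,150,150,112,5.3));cv2.imwrite('pics/ct0.png',crop(b,230,150,130,110,5.4))
E
```

```text
(no output)
```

View pics/scene0.png

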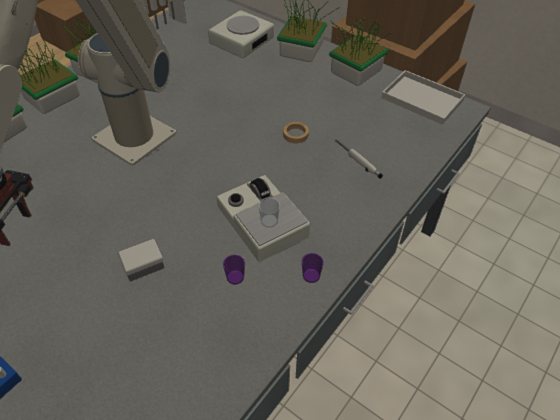

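View pics/cs0.png

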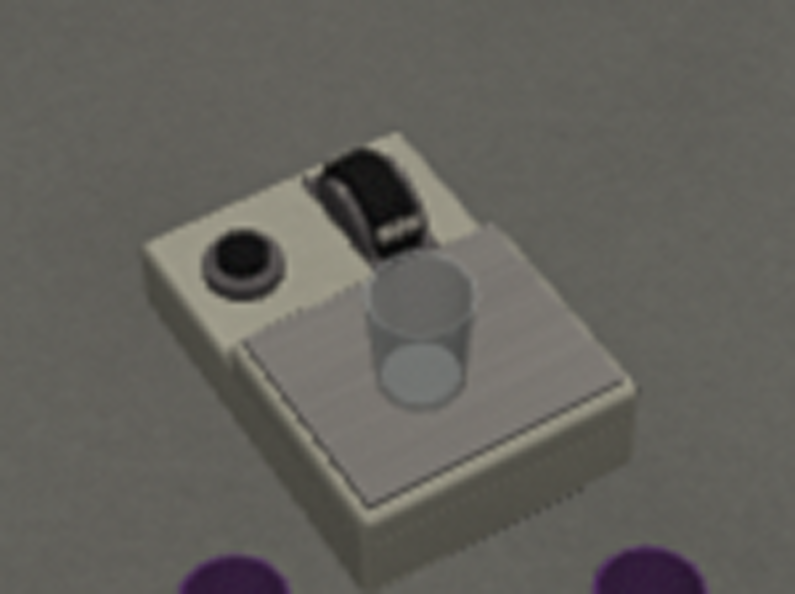

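View pics/ct0.png

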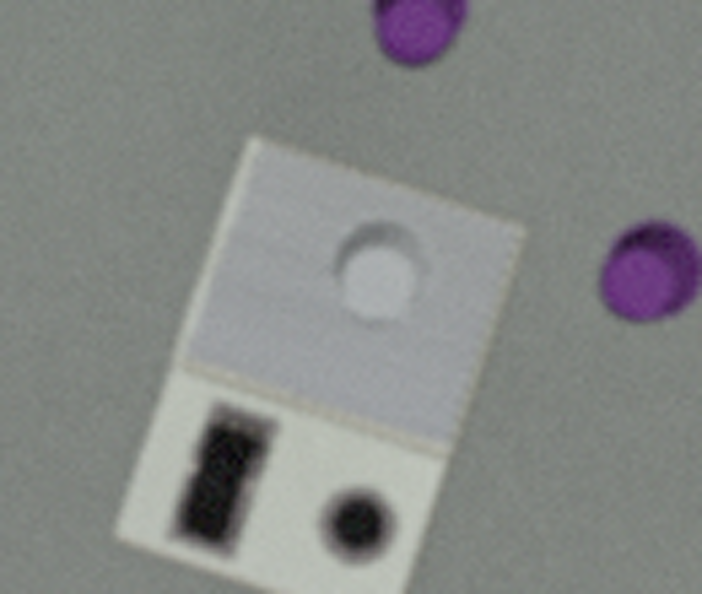

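View pics/top0.png

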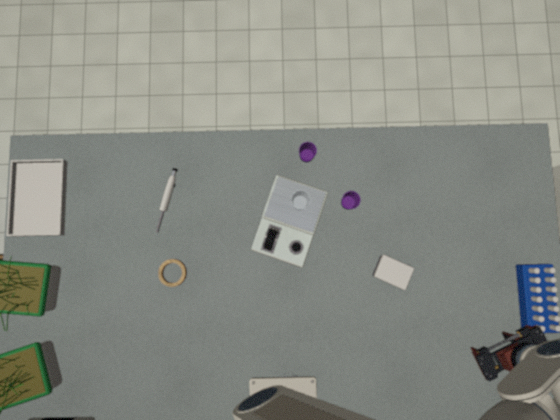

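The scene shows the hotplate with the glass beaker on its plate at about (269,213). Two purple cups, at (235,270) and (312,268), are the look-alikes. The key is at (236,198), and the wheel is at (260,187) with its white line on the plate side at (265,194). Next I'll fit the hotplate pose.

```bash
cat >> h.py <<'E'
def W(P,v):
    c,s=np.cos(P[2]),np.sin(P[2]); return np.array([P[0]+c*v[0]-s*v[1],P[1]+s*v[0]+c*v[1],v[2]])
E
python3 - <<'E'
from h import *
from scipy.optimize import least_squares
s=ctrl.get_image('scene');t=ctrl.get_image('top')
T=lambda x,y:(230+x/5.4,150+y/5.4); S=lambda x,y:(190+x/5.3,150+y/5.3)
obs=[(t,(130,90,85),T(255,137)),(t,(130,-90,85),T(525,230)),(t,(-130,90,60),T(117,535)),(t,(-75,-48,82),T(359,522)),
(s,(-130,90,60),S(400,133)),(s,(-130,-90,60),S(145,245)),(s,(-75,-48,82),S(243,253)),(s,(130,-90,85),S(370,515)),(s,(130,90,85),S(632,385))]
f=lambda P:np.concatenate([proj(p,W(P,v))-u for p,v,u in obs])
r=least_squares(f,[622,-30,-.3],loss='soft_l1',x_scale=[1,1,.01])
print(r.x,f(r.x).reshape(-1,2).round(1))
P=r.x
for v in [(-75,38,98),(-75,-48,82)]: print(v,W(P,v).round(1))
for th in [.52,1.05,0]:
    v=(-75+38*np.sin(th),38,60+38*np.cos(th)); print(th,proj(s,W(P,v)),proj(t,W(P,v)))
print(S(400,232),T(225,460))
np.save('P.npy',P)
w=ctrl.get_image('wrist');print(w['R'],w['t'])
E
```

```text
[ 6.18641597e+02 -3.32568428e+01 -3.55740923e-01] [[-0.5 -2.2]
 [ 1.9 -1.6]
 [-1.2 -0.2]
 [-0.3  0. ]
 [-0.5 -1. ]
 [-2.  -0.3]
 [-0.4 -0.7]
 [-1.9  1.2]
 [ 1.7 -0.6]]
(-75, 38, 98) [561.6  28.5  98. ]
(-75, -48, 82) [531.6 -52.1  82. ]
0.52 [262.7379535  187.50398324] [272.74189034 232.04623149]
1.05 [265.18858798 193.4729869 ] [274.3068126 228.205322 ]
0 [259.5463282 182.5910245] [270.72431148 237.56578209]
(265.47169811320754, 193.77358490566039) (271.6666666666667, 235.18518518518516)
[[ 4.02273271e-01 -9.15519617e-01 -2.15655222e-04]
 [-8.83163277e-01 -3.88118158e-01  2.63413975e-01]
 [-2.41244361e-01 -1.05773943e-01 -9.64682866e-01]] [-624.91771716  -31.32801863  390.72275241]
```

Request:
jog_arm(
  xyz=[
    [16,33,4],
    [16,33,4],
    [16,33,4],
    [16,33,4],
    [16,33,4],
    [16,33,4],
    [16,33,4],
    [16,33,4],
    [16,33,4],
    [16,33,4],
    [16,33,0],
    [16,33,0],
    [16,33,0],
    [16,33,0],
    [16,33,0],
    [16,33,0],
    [16,33,0],
    [16,33,0],
    [0,0,0],
    [0,0,0],
  ],
  yaw=[2.5,2.5,2.5,2.5,2.5,2.5,2.5,2.5,2.5,2.5,2.5,2.5,2.5,2.5,2.5,2.5,2.5,2.5,0,0],
  gripper=1,
)

```text
t: 3.17
ee_pos: [548.2, 51.1, 267.7]
orientation: [2.553, 1.815, 0.016]
ft_force: [-1.1, -0.9, 0.2]
width: 0.4
```

```bash
python3 - <<'E'
from h import *
o=ctrl.get_obs();print(o)
p=ctrl.get_image('wrist'); cv2.imwrite('pics/w1.png',p['img'])
P=np.load('P.npy')
for th,v in [('wheel_crown',(-75,38,98)),('key_top',(-75,-48,82))]:
    print(th,proj(p,W(P,v)),[(round(r['confidence'],2),px(r['centre'])) for r in ctrl.pinpoint(p,th)])
E
```

```text
{'t': 3.1667, 'qpos': array([ 0.07254789,  0.25626751,  1.7622192 , -0.00244875,  1.10954014,
        0.40857963]), 'qvel': array([ 0.05705122,  0.02188541, -0.03201599,  0.01859803, -0.00928775,
        0.00810822]), 'joint_torque': array([ 8.40880964e-01, -4.48381090e+01, -2.90340436e+01,  1.60507062e-01,
       -1.65912956e-01,  3.99954524e-02]), 'ee_pos': array([548.23354117,  51.09370415, 267.72786021]), 'orientation': array([2.55336689, 1.81486485, 0.01638603]), 'ft_force': array([-1.13490282, -0.86414963,  0.1781513 ]), 'moment': array([-0.02619916, -0.03585593,  0.06564974]), 'width': 0.4363419658279748}
wheel_crown [298.11474545 207.06814974] [(0.7, array([297.416, 209.79 ]))]
key_top [294.87230495 273.49754172] []
```

View pics/w1.png

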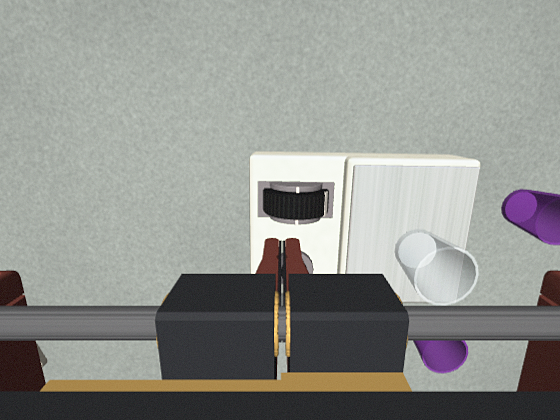

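```bash
python3 - <<'E'
import cv2
a=cv2.imread('pics/w1.png'); cv2.imwrite('pics/w1c.png',cv2.resize(a[145:245,240:360],None,fx=6,fy=6,interpolation=cv2.INTER_CUBIC))
E
```

```text
(no output)
```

View pics/w1c.png

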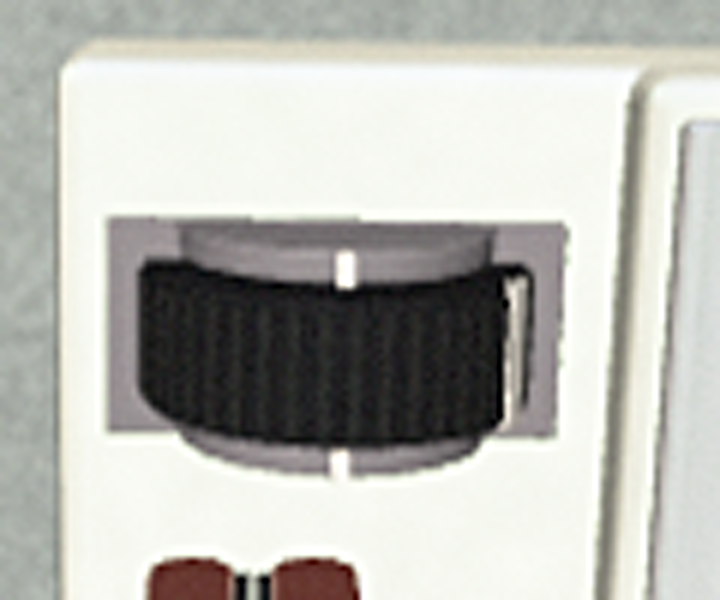

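```bash
python3 - <<'E'
from h import *
p=ctrl.get_image('wrist'); o=ctrl.get_obs(); P=np.load('P.npy')
C=lambda x,y:(240+x/6,145+y/6)
a=atz(p,C(343,285),98);b=atz(p,C(341,445),98)
print(a,b,(a+b)/2,np.linalg.norm(a-b),'dir own y',np.arctan2(*(a-b)[[1,0]])-np.pi/2)
print('fit',W(P,(-75,38,98)), o['ee_pos'],'tip px',proj(p,o['ee_pos']))
from scipy.spatial.transform import Rotation as Ro
R=Ro.from_rotvec(o['orientation']).as_matrix();print(R.round(3))
c=np.cos(P[2]);s=np.sin(P[2]);print('own x',c,s, 'cam',-p['R'].T@p['t'])
E
```

```text
[564.99283806  41.79030447  98.        ] [555.17672441  13.95566104  98.        ] [560.08478124  27.87298275  98.        ] 29.514800724706404 dir own y -0.33904090947270404
fit [561.57227441  28.48530211  98.        ] [547.49235166  48.60702    267.86602198] tip px [281.403599   257.73524845]
[[ 0.333  0.943  0.014]
 [ 0.943 -0.333 -0.001]
 [ 0.003  0.013 -1.   ]]
own x 0.9373886938794576 -0.3482849933416089 cam [569.56675859 117.07232575 430.41637172]
```

Request:
jog_arm(
  xyz=[
    [10,-11,-15],
    [11,-12,-20],
    [0,0,-30],
    [0,0,-30],
    [0,0,-25],
    [0,0,-15],
    [0,0,-5],
    [0,0,0],
    [0,0,0],
    [0,0,0],
  ],
  yaw=[0,0,0,0,0,0,0,0,0,0],
)

```text
t: 4.2
ee_pos: [567.7, 11.4, 127.7]
orientation: [2.571, 1.78, 0.025]
ft_force: [1.4, 0.3, 0.2]
width: 0.3
```

Request:
jog_arm(
  xyz=[
    [0,7,-4],
    [0,5,-4],
    [0,2,-4],
    [0,0,0],
    [0,0,0],
    [0,0,0],
  ],
  yaw=[0,0,0,0,0,0],
)

```text
t: 4.7
ee_pos: [570.4, 27.4, 118.9]
orientation: [2.567, 1.778, 0.035]
ft_force: [-0.3, -0.1, 0.5]
width: 0.7
```

```bash
python3 - <<'E'
from h import *
o=ctrl.get_obs();print(o['ee_pos'],o['ft_force'],o['qvel'].round(3))
p=ctrl.get_image('wrist'); cv2.imwrite('pics/w2.png',p['img'])
s=ctrl.get_image('scene'); cv2.imwrite('pics/s2.png',cv2.resize(s['img'][150:262,190:340],None,fx=5.3,fy=5.3,interpolation=cv2.INTER_CUBIC))
print(ctrl.get_obs()['ee_pos'])
E
```

```text
[570.44070917  27.4170364  118.9045114 ] [-0.25022101 -0.1366292   0.45534564] [ 0.005 -0.    -0.003  0.    -0.     0.   ]
[570.48433393  27.24620986 118.95293456]
```

View pics/w2.png

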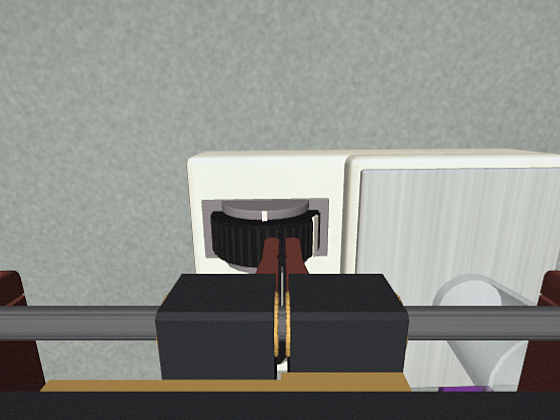

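View pics/s2.png

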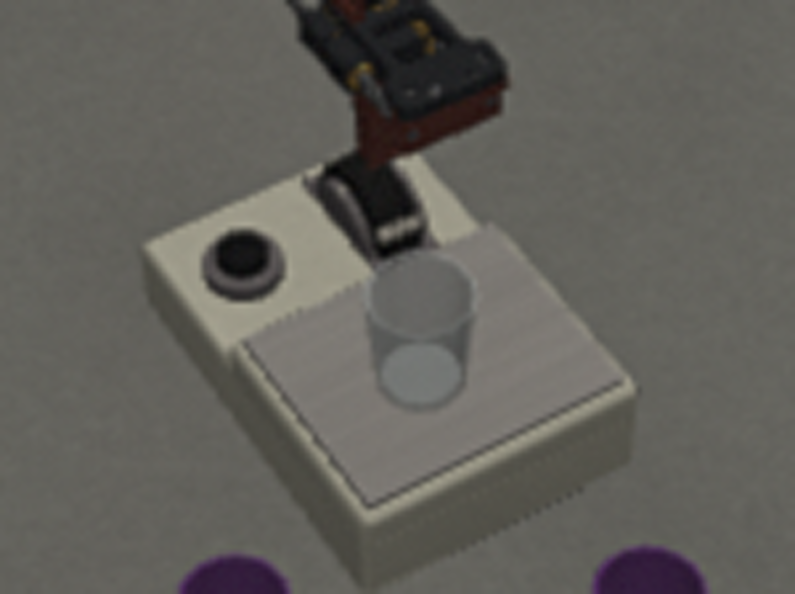

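Request:
jog_arm(
  xyz=[
    [-1,-1,-5],
    [0,-1,-5],
    [0,0,-4],
    [0,0,-2],
    [0,0,0],
    [0,0,0],
  ],
  yaw=[0,0,0,0,0,0],
)

```text
t: 5.3
ee_pos: [569.0, 24.5, 100.8]
orientation: [2.568, 1.777, 0.034]
ft_force: [0.0, -0.6, 0.4]
width: 0.2
```

Request:
jog_arm(
  xyz=[
    [0,0,-1],
    [0,0,-1],
    [0,0,0],
  ],
  yaw=[0,0,0],
)

```text
t: 5.55
ee_pos: [569.1, 24.5, 98.6]
orientation: [2.568, 1.777, 0.034]
ft_force: [0.4, -0.3, 0.7]
width: 0.3
```

Request:
jog_arm(
  xyz=[
    [0,0,-1],
  ],
  yaw=[0],
)

```text
t: 5.63
ee_pos: [569.4, 24.4, 97.9]
orientation: [2.568, 1.777, 0.035]
ft_force: [0.4, -0.4, 5.6]
width: 0.6
```

Request:
jog_arm(
  xyz=[
    [0,0,-0.5],
  ],
  yaw=[0],
)

```text
t: 5.72
ee_pos: [569.9, 24.4, 97.8]
orientation: [2.567, 1.777, 0.036]
ft_force: [-1.2, -0.7, 4.5]
width: 0.4
```

Request:
jog_arm(
  xyz=[
    [0,0,-1],
    [-1.9,0.7,-1],
    [-1.9,0.7,-1],
    [-1.9,0.7,-1],
  ],
  yaw=[0,0,0,0],
)

```text
t: 6.05
ee_pos: [568.9, 25.1, 97.6]
orientation: [2.56, 1.774, 0.047]
ft_force: [0.3, -4.0, 7.6]
width: 0.5
```

Request:
jog_arm(
  xyz=[
    [-3,1,-1],
    [-3,1,-1],
    [-3,1,-1],
  ],
  yaw=[0,0,0],
)

```text
t: 6.3
ee_pos: [564.8, 26.5, 98.2]
orientation: [2.552, 1.77, 0.059]
ft_force: [1.5, -3.3, 5.0]
width: 0.5
```

Request:
jog_arm(
  xyz=[
    [-3,1,-1.3],
    [-3,1,-1.3],
    [-3,1,-1.3],
  ],
  yaw=[0,0,0],
)

```text
t: 6.55
ee_pos: [561.0, 28.0, 98.3]
orientation: [2.544, 1.766, 0.073]
ft_force: [0.8, -2.9, 8.3]
width: 0.0
```

```bash
cat > look.py <<'E'
from h import *
import sys
n=sys.argv[1]
p=ctrl.get_image('wrist'); s=ctrl.get_image('scene')
a=cv2.resize(p['img'][140:280,180:360],None,fx=3,fy=3,interpolation=cv2.INTER_CUBIC)
b=cv2.resize(s['img'][165:217,220:290],(540,420),interpolation=cv2.INTER_CUBIC)
b=b[:,:]
cv2.imwrite(f'pics/{n}.png',cv2.resize(np.vstack([a,b]),None,fx=.7,fy=.7))
P=np.load('P.npy')
for r in ctrl.pinpoint(s,'wheel_mark')[:1]: print(r['confidence'],px(r['centre']))
print({th:proj(s,W(P,(-75+38*np.sin(th),38,60+38*np.cos(th)))).round(1) for th in (0,.26,.52,.79,1.05)})
o=ctrl.get_obs();print(o['ee_pos'].round(1),o['ft_force'].round(1),o['orientation'].round(3),o['t'])
E
python3 look.py l1
```

```text
0.43 [261.688 190.596]
{0: array([259.5, 182.6]), 0.26: array([261.2, 184.8]), 0.52: array([262.7, 187.5]), 0.79: array([264.1, 190.5]), 1.05: array([265.2, 193.5])}
[560.5  28.2  98.2] [-1.2 -2.8  9.6] [2.545 1.767 0.071] 6.7
```

View pics/l1.png

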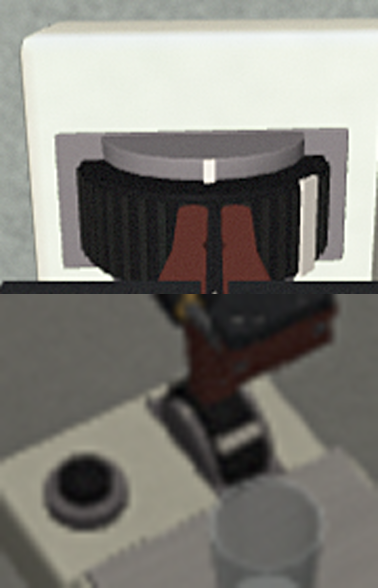

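Request:
jog_arm(
  xyz=[
    [-3,1,-1.2],
    [-3,1,-1.2],
    [-3,1,-1.2],
    [-3,1,-1.2],
    [-3,1,-1.2],
  ],
  yaw=[0,0,0,0,0],
)

```text
t: 7.12
ee_pos: [549.2, 32.4, 97.0]
orientation: [2.54, 1.763, 0.083]
ft_force: [-0.8, -1.0, 6.0]
width: 0.4
```

```bash
python3 look.py l2
```

```text
0.68 [263.424 184.884]
{0: array([259.5, 182.6]), 0.26: array([261.2, 184.8]), 0.52: array([262.7, 187.5]), 0.79: array([264.1, 190.5]), 1.05: array([265.2, 193.5])}
[549.1  32.4  96.9] [-0.5 -1.2  4.2] [2.54  1.763 0.082] 7.2667
```

View pics/l2.png

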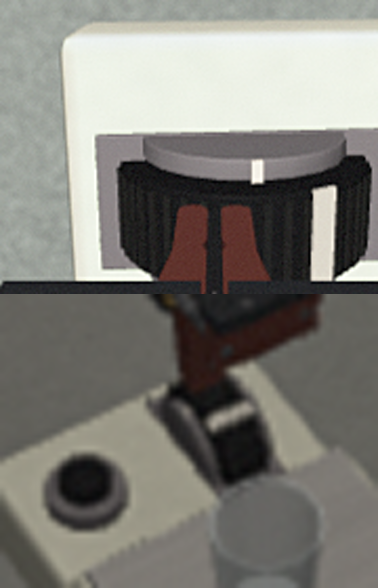

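Request:
jog_arm(
  xyz=[
    [0,0,5],
    [0,0,6],
    [6,-2,1],
    [7,-3,0],
    [6,-2,0],
    [0,0,0],
    [0,0,0],
    [0,0,0],
  ],
  yaw=[0,0,0,0,0,0,0,0],
)

```text
t: 7.93
ee_pos: [571.0, 24.6, 110.5]
orientation: [2.539, 1.762, 0.084]
ft_force: [-0.1, 0.8, 0.5]
width: 0.5
```

```bash
python3 look.py l3
```

```text
0.62 [261.912 187.488]
{0: array([259.5, 182.6]), 0.26: array([261.2, 184.8]), 0.52: array([262.7, 187.5]), 0.79: array([264.1, 190.5]), 1.05: array([265.2, 193.5])}
[570.5  24.7 110.4] [ 0.5  0.  -0.8] [2.54  1.763 0.083] 8.0833
```

View pics/l3.png

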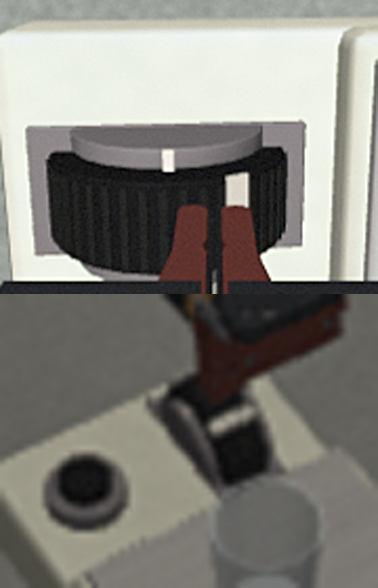

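The wheel has clicked into 0.52: the line is at (262,187.5) in the scene view, which matches the prediction. Second stroke next.

Request:
jog_arm(
  xyz=[
    [0,0,-4],
    [0,0,-4],
    [0,0,-1.5],
    [0,0,0],
    [0,0,0],
  ],
  yaw=[0,0,0,0,0],
)

```text
t: 8.5
ee_pos: [569.4, 25.0, 99.3]
orientation: [2.54, 1.764, 0.081]
ft_force: [-0.3, -0.1, -0.5]
width: 0.3
```

Request:
jog_arm(
  xyz=[
    [0,0,-1],
    [0,0,-1],
  ],
  yaw=[0,0],
)

```text
t: 8.67
ee_pos: [570.1, 25.0, 97.8]
orientation: [2.539, 1.764, 0.083]
ft_force: [-0.7, -2.6, 19.1]
width: 0.5
```

Request:
jog_arm(
  xyz=[
    [-2,0.7,-1.2],
    [-3,1,-1.2],
    [-3,1,-1.2],
    [-3,1,-1.2],
  ],
  yaw=[0,0,0,0],
)

```text
t: 9.0
ee_pos: [566.2, 26.9, 98.2]
orientation: [2.529, 1.759, 0.1]
ft_force: [0.5, -4.0, 6.6]
width: 0.4
```

Request:
jog_arm(
  xyz=[
    [-3,1,-1.2],
    [-3,1,-1.2],
    [-3,1,-1.2],
    [-3,1,-1.2],
  ],
  yaw=[0,0,0,0],
)

```text
t: 9.33
ee_pos: [560.7, 28.8, 98.4]
orientation: [2.518, 1.753, 0.116]
ft_force: [0.2, -2.7, 6.8]
width: 0.8
```

```bash
python3 look.py l4
```

```text
0.52 [260.008 185.01 ]
{0: array([259.5, 182.6]), 0.26: array([261.2, 184.8]), 0.52: array([262.7, 187.5]), 0.79: array([264.1, 190.5]), 1.05: array([265.2, 193.5])}
[560.1  29.   98.3] [-1.4 -2.4  7.3] [2.519 1.754 0.115] 9.4833
```

View pics/l4.png

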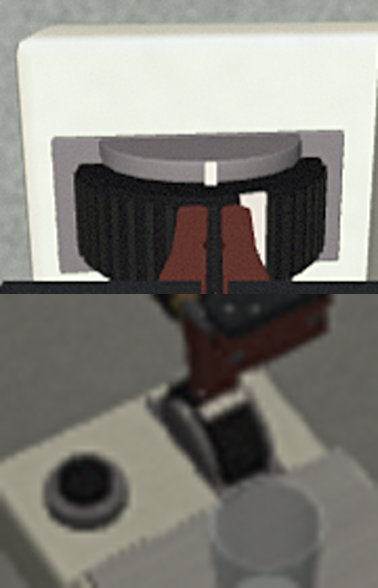

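Request:
jog_arm(
  xyz=[
    [-3,1,-1.2],
    [-3,1,-1.2],
    [-3,1,-1.2],
  ],
  yaw=[0,0,0],
)

```text
t: 9.73
ee_pos: [553.6, 31.4, 97.7]
orientation: [2.516, 1.751, 0.121]
ft_force: [-1.4, 0.6, 6.2]
width: 0.6
```

```bash
python3 look.py l5
```

```text
0.69 [260.288 182.196]
{0: array([259.5, 182.6]), 0.26: array([261.2, 184.8]), 0.52: array([262.7, 187.5]), 0.79: array([264.1, 190.5]), 1.05: array([265.2, 193.5])}
[553.1  31.6  97.5] [-2.9  0.4  8.4] [2.516 1.752 0.12 ] 9.8833
```

View pics/l5.png

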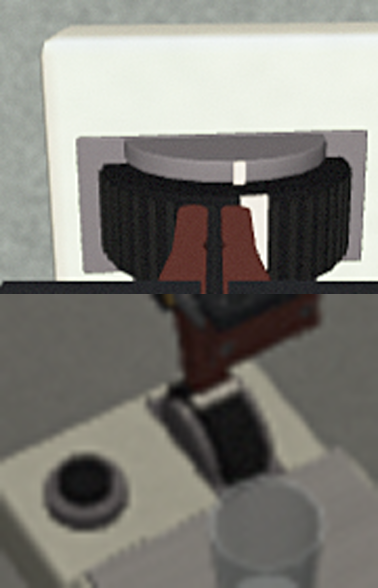

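Request:
jog_arm(
  xyz=[
    [0,0,4],
    [0,0,8],
    [0,0,12],
    [0,0,12],
    [-10,0,0],
    [-10,0,0],
    [-10,0,0],
    [0,0,0],
    [0,0,0],
    [0,0,0],
  ],
  yaw=[0,0,0,0,0,0,0,0,0,0],
)

```text
t: 10.72
ee_pos: [517.9, 31.5, 135.7]
orientation: [2.517, 1.753, 0.119]
ft_force: [0.3, -0.3, 0.1]
width: 0.6
```

```bash
python3 look.py l6
```

```text
0.57 [257.376 181.482]
{0: array([259.5, 182.6]), 0.26: array([261.2, 184.8]), 0.52: array([262.7, 187.5]), 0.79: array([264.1, 190.5]), 1.05: array([265.2, 193.5])}
[518.8  31.5 135.9] [-0.6 -0.6  0.5] [2.516 1.752 0.12 ] 10.8667
```

View pics/l6.png

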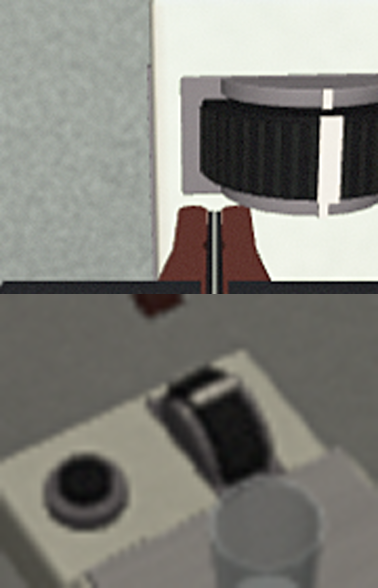

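The index line now lies between the two pips, both seen in the wrist crop at about (328,97) and (324,210), so the wheel is in the top detent with the finger off. Now the key.

Request:
jog_arm(
  xyz=[
    [2,-14,0],
    [2,-18,0],
    [2,-18,0],
    [2,-12,0],
    [1,-6,0],
    [0,0,0],
    [0,0,0],
    [0,0,0],
    [0,0,0],
  ],
  yaw=[0,0,0,0,0,0,0,0,0],
)

```text
t: 11.62
ee_pos: [530.1, -37.8, 134.6]
orientation: [2.515, 1.754, 0.12]
ft_force: [-0.2, -0.5, -0.2]
width: 0.2
```

```bash
python3 - <<'E'
from h import *
o=ctrl.get_obs();print(o['ee_pos'],o['ft_force'],o['t'])
p=ctrl.get_image('wrist'); cv2.imwrite('pics/k1.png',p['img'])
P=np.load('P.npy');print('key',W(P,(-75,-48,82)),proj(p,W(P,(-75,-48,82))),[(r['confidence'],px(r['centre'])) for r in ctrl.pinpoint(p,'key_top')])
E
```

```text
[530.14443531 -37.84231625 134.63652031] [-0.21645047 -0.45364643 -0.210908  ] 11.6167
key [531.61976498 -52.13012556  82.        ] [282.57245245 244.99645685] [(0.9, array([281.624, 246.204]))]
```

View pics/k1.png

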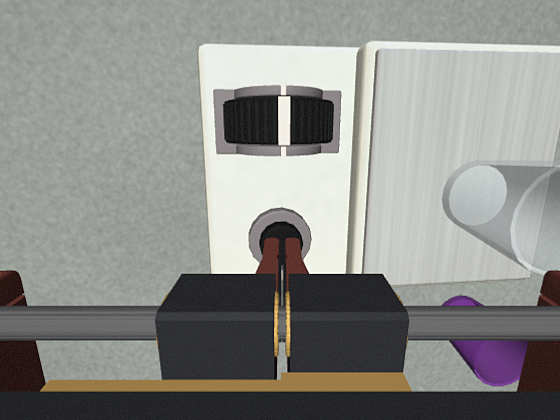

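Request:
jog_arm(
  xyz=[
    [0.5,-7,0],
    [0,-5,0],
    [0,-2,0],
    [0,0,0],
    [0,0,-12],
    [0,0,-14],
    [0,0,-8],
    [0,0,-4],
    [0,0,0],
    [0,0,0],
  ],
  yaw=[0,0,0,0,0,0,0,0,0,0],
)

```text
t: 12.55
ee_pos: [531.4, -53.0, 96.2]
orientation: [2.513, 1.755, 0.123]
ft_force: [-0.2, -0.1, 1.1]
width: 0.2
```

Request:
jog_arm(
  xyz=[
    [0,0,-4],
    [0,0,-4],
    [0,0,-3],
    [0,0,-1],
    [0,0,-1],
  ],
  yaw=[0,0,0,0,0],
)

```text
t: 12.97
ee_pos: [532.5, -53.0, 83.6]
orientation: [2.512, 1.754, 0.126]
ft_force: [1.4, 0.6, 0.2]
width: 0.1
```

Request:
jog_arm(
  xyz=[
    [0,0,-2],
    [0,0,-2],
    [0,0,-2],
    [0,0,-2],
    [0,0,-2],
  ],
  yaw=[0,0,0,0,0],
)

```text
t: 13.38
ee_pos: [532.8, -53.1, 75.8]
orientation: [2.511, 1.754, 0.126]
ft_force: [-15.0, 1.9, 48.0]
width: 0.4
```

Request:
jog_arm(
  xyz=[
    [0,0,-0.4],
    [0,0,-0.6],
  ],
  yaw=[0,0],
)

```text
t: 13.55
ee_pos: [532.6, -53.0, 76.9]
orientation: [2.51, 1.754, 0.127]
ft_force: [-1.4, 0.0, 4.6]
width: 0.4
```

Request:
jog_arm(
  xyz=[
    [0,0,4],
    [0,0,8],
    [0,0,15],
    [0,0,20],
    [0,0,20],
    [-5,0,15],
    [-15,0,0],
    [-20,0,0],
    [-20,0,0],
    [-15,0,0],
    [0,0,0],
    [0,0,0],
    [0,0,0],
    [0,0,0],
    [0,0,0],
    [0,0,0],
  ],
  yaw=[0,0,0,0,0,0,0,0,0,0,0,0,0,0,0,0],
)

```text
t: 14.88
ee_pos: [460.6, -53.3, 167.8]
orientation: [2.505, 1.75, 0.137]
ft_force: [-0.5, 0.5, -0.3]
width: 0.5
```

```bash
python3 - <<'E'
from h import *
o=ctrl.get_obs();print(o['ee_pos'],o['ft_force'],o['t'],abs(o['qvel']).max())
p=ctrl.get_image('wrist');s=ctrl.get_image('scene')
cv2.imwrite('pics/f1.png',p['img']);cv2.imwrite('pics/f2.png',cv2.resize(s['img'][150:262,190:340],None,fx=5.3,fy=5.3,interpolation=cv2.INTER_CUBIC))
for th in('key_top','wheel_mark','beaker','tape','tipbox','pipette'): print(th,[(round(r['confidence'],2),px(r['centre']).round(1)) for r in ctrl.pinpoint(s,th)][:2])
E
```

```text
[460.60594929 -53.30885952 167.810787  ] [-0.52020636  0.5235025  -0.25313992] 14.8833 0.015568218100546071
key_top [(0.46, array([260.2, 183.5])), (0.45, array([233. , 196.6]))]
wheel_mark [(0.56, array([260.8, 183.8]))]
beaker [(0.93, array([307.5, 273.7])), (0.88, array([271.9, 222.2]))]
tape [(0.82, array([292.3, 137.9]))]
tipbox [(0.76, array([145.3, 263.3]))]
pipette [(0.79, array([359. , 158.1])), (0.26, array([257.3, 181.9]))]
```

View pics/f1.png

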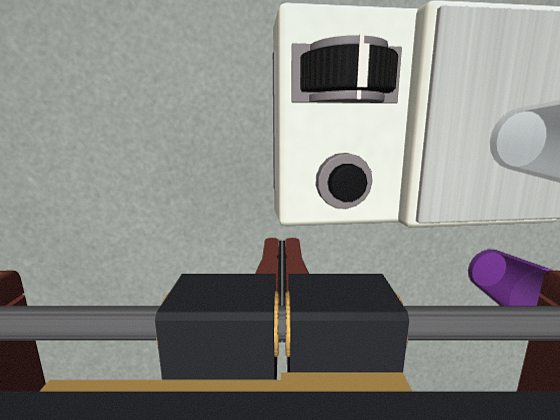

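View pics/f2.png

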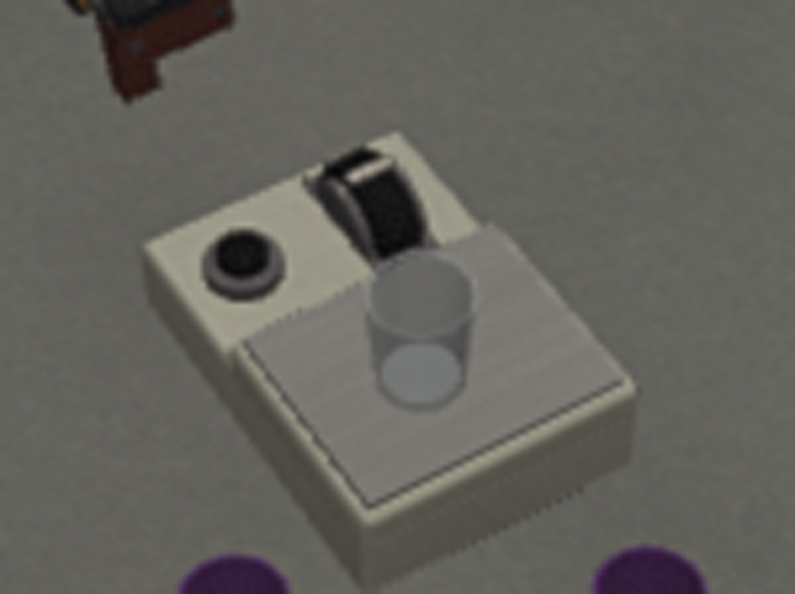

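```bash
python3 -c "
from workcell import ctrl
print(ctrl.close_job())"
```

```text
the job is handed in; nothing more can be done
None
```

The wheel is in the top detent, the start key has been pressed and is back up, and I have handed the job in. It gave no verdict.

**Wheel:** I rolled it from the 1.05 detent to 0.52 and then to 0, in two strokes at mostly 5–10 N. The highest reading was 19 N at a touch-down, against the 40 N limit. With the finger off, the wrist picture showed the white line between the two pips, and the last picture after the key press still did.

**Key:** I pressed it with the TCP down to z ≈ 76 mm, which is full travel. The force reading then briefly reached 48 N, more than I intended. That was at the fingertip on the key, so I don't expect the 40 N limit on the arm and gripper body to apply. I judged full travel from height and force, since the joint itself can't be read.

**Other things:**
- **Beaker:** it looks upright and in the same place in the scene crops.
- **Tape, tip box and pipette:** I checked these only with the detector. It put them within about 1–4 pixels of the start, which I take to be its own scatter; the arm never came near them.
- **Detector labels:** in the last picture it also gave the wheel as its top guess for the key, but the picture itself shows both clearly.
- **Tool tilt:** the tool had tilted a few degrees by the end, with no visible effect.

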